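# Latch the control box cover and hold the press's recessed reset button with a dowel

### The arm

A 6-joint arm with a two-finger parallel gripper is mounted at the origin on the work surface. World frame = base frame: x ahead of the robot, y to its left, z up, the work surface at z = 0. Lengths are in m, angles in rad, forces in N, time in s.
With the tool pointing down it reaches from about 0.4 to 0.825 m from the base axis. Payload 7 kg.
Tool frame: the origin (TCP) lies at the very end of the fingers, on their centre line; the grasp point (between the pads) lies 19 mm behind it; z points along the fingers, x is the direction in which the jaws open and shut, and the axes are right-handed (so a half turn about z gives the same grasp; the last joint's range is limited). The gripper opens to 88 mm and grips with 3 to 60 N. Pads are 19 mm wide; open, the fingers measure 130 mm over their backs; the gripper's body (78 mm by 193 mm) begins 47 mm behind the grasp point.
Start: joints at [-0.909, 0.359, 0.012, 0, -1.224, -0.288], TCP at [0.246, -0.628, 0.19] pointing down, gripper open.
Joint ranges: [-3.07, 3.07], [-1.43, 2.12], [-1.02, 1.25], [-3.03, 1.67], [-3.05, -0], [-3.03, 3.03]. Speed limits (rad/s): [2.39, 2.39, 3.01, 3.14, 3.14, 3.14].

### API

Orientations are given as [roll, pitch, yaw] about the fixed x, y, z axes, in that order (R = Rz(yaw) Ry(pitch) Rx(roll)).
In Python, from station import telemetry, grab_frame, arm, regions_of, pinpoint gives the robot as it stands. The module is installed in compiled form; this text tells all that it offers.
- The arm moves only by the shell command python3 -m inch 'ROWS' [FORCE]. ROWS is text: rows parted by semicolons, each of 7 numbers parted by spaces: the opening, from 0 (shut) to 1 (fully open), then the shift along the world's x, y, z in cm, then the turn, a rotation vector about the world's x, y, z in degrees. A call has 1 to 12 rows; each row is the pose to reach, as a shift and turn from the pose measured when the call began; what a row does not reach only later rows make up. A row lasts 1/8 s, in which the tool goes at most 62.5 mm and 10.7 degrees, less where a joint would pass 70% of its speed; a pose out of reach is approached as far as the arm can. A call with a gripper value outside its range is refused whole. The fingers move at their own pace and stop on an object; FORCE is the grip in N (left out, the last holds). Time passes only in rows, so rows that repeat a pose let the fingers close. It gives the time, the measured TCP pose, the force and the opening at its end, in the units of the state.
- telemetry.get_state(): the state, without advancing time (a new reading comes with each control period).
- grab_frame(name): name is "scene" or "top" or "wrist"; returns a dict with "pixels" (400x640x3 uint8, red, green, blue), "fx", "fy", "cx", "cy" (pixels), "dist_coeffs" ([k1, k2, p1, p2, k3] as OpenCV has them; the pictures are not rectified), "R" (3x3) and "t" (3): a world point X has camera coordinates R X + t. Camera axes: x right, y down, z forward; pixel columns grow to the right and rows downward; lengths in m; the calibration is good to about 2 mm. A picture is of the moment at which its call begins. There is no depth.
- arm.job_done(): hands the job in, once; it reports no verdict.
Trained networks look in the newest picture that a camera, given by its name, has taken for a name from the list of things; names that differ only in an ending like _2 or _b are one class to them, and where a whole thing is asked for, a point or a joint stands for the part that bears it (a point fixed in the world has none). Each returns a list of dicts, best first, with "p" (0 to 1); they miss things now and then, are a little off and sometimes report something else, mostly with a low value. They report only what shows in the picture. A call takes as long as a camera call. They do not tell look-alikes from the thing itself.
- regions_of(camera, name): "pixels" (400x640 bool, what is visible of it) and "bbox" ([left, top, right, bottom] in pixels, round what is visible of it).
- pinpoint(camera, name): "location" ([column, row] in pixels: a listed point, or the origin of a listed thing).
The state is a dict: "t": time; "q": joint angles; "qd": joint speeds; "joint_efforts": joint torques, N m; "eef_pos": TCP position; "ee_rot": TCP orientation; "force": force on the tool from outside, world axes, zero at the start; "moment": the same for the moment, N m; "width": finger opening in m.
Only numpy, scipy, OpenCV 4.12 (cv2) and the standard library are available. Lean on these libraries where they do the work, as an engineer would, in place of code of your own. Each camera call takes 0.05 s, during which the arm holds its last target. There are 200 camera calls.

### The job

The hand press stays locked until its control box is reset. Press the hinged cover of the small grey box down until its catch holds it shut by itself, then take the slim long-stemmed hardwood dowel out of the tool rack, reach its tip through the round hole in the cover and push the recessed reset button all the way down. Finish while holding it there, with the dowel still gripped and the button still down (do not let go or withdraw); leave the two other tools in the rack and everything else standing about undisturbed.

Things in the scene. Friction and masses are not known exactly. Their poses are not given: they have to be found in the camera images.
- box: Grey steel control box screwed to the cart top: an open tray 150 (its x) x 130 (its y) x 70 mm high with 5 mm walls, covered by the hinged cover; a foot strap sticks out 20 mm at its near and far side, 4 mm high. Origin: centre of its underside. +z up, +x towards the hinge (the far side, away from the robot), -x towards the free edge of the cover.
- cover (a joint): Angle of the aluminium cover plate, 150 x 130 x 4 mm, hinged on the box's far upper edge: 0 = shut, positive = near edge raised; starts 0.42 to 0.68 rad. A spring lifts it (about 2 N at the edge) and it pops back up if let go early. From 0.085 rad down the catch, under the middle of the free edge, resists (7 to 13 N near the edge), gives way by 0.06 rad, then keeps it shut (below 0.01).
- cover_hinge (a point): Point on the hinge line at its middle, at the underside of the cover plate, 70 mm above the cart top. The hinge line runs along the box's y; the plate reaches 150 mm from it towards the box's -x when shut.
- cover_edge (a point): Middle of the cover's free edge, on its upper face; moves with the cover. 150 mm from the hinge line. The plate is solid between this edge and the hole (77 mm).
- aperture (a point): Centre of the round hole of 26 mm diameter through the cover, on the upper face of the plate, 60 mm from the hinge line; moves with the cover. With the cover shut it is 74 mm above the cart top and straight above the button.
- button (a joint): Travel of the reset button, m: 0 = up, 0.008 = fully down (hard stop). Spring: about 2.6 N to start, 6 N fully down; it comes back up if let go.
- button_top (a point): Centre of the button's flat black top, 28 mm across; moves with the button. When up it is 42 mm above the cart top, that is 32 mm below the upper face of the shut cover; fully down 34 mm above the cart top.
- rack: Dark wooden rack fixed to the cart top, 70 (x) x 200 (y) x 50 mm high, with a row of three equal upright sockets along its y at -65, 0 and +65 mm, 15 mm square, 35 mm deep. One tool stands upright in each; which is where varies. Origin: centre of its underside.
- dowel: The slim hardwood knock-out dowel, the tallest of the three tools, pale, round, 140 mm long, 70 g: stem 14 mm in diameter from its tip up to 93 mm, then a plain round handle 30 mm in diameter from 93 to 140 mm. It stands tip down in its socket, tip 15 mm above the cart top, top at 155 mm. Origin: centre of its tip; +z along the stem to the handle.
- dowel_tip (a point): Centre of the dowel's flat lower end, the same point as the body's origin.
- cone: Cork-faced gripping cone in the rack: 14 mm spigot 35 mm long, above it a cone 48 mm wide at the bottom, 24 mm at its flat top, top 100 mm above the cart top. Origin at the bottom of the spigot. Leave it.
- mandrel: Round-headed wooden mandrel in the rack: 14 mm spigot 35 mm long, above it a round knob 42 mm across, top 91 mm above the cart top. Origin at the bottom of the spigot. Leave it.
- matryoshka: Gilded finished doll, 110 mm high, 65 mm across. Origin under its centre. Leave it.
- shell: Red-lacquered lower doll shell, an open cup 66 mm across, 45 mm high. Origin under its centre. Leave it.
- shell_top: Red-lacquered upper half of a doll, 66 mm across, 66 mm high. Origin under its centre. Leave it.
- jar: Varnish jar, 56 mm across, 75 mm high. Origin under its centre. Leave it.
- brush: Brush lying flat. Leave it.
Mind the look-alikes: they are no part of the job. What is shaped like the box but blue, green or red is not meant.

How it is judged:
By the outcome, as a careful person would: the job done as asked, in the order asked, and still so for the second after the job is handed in, while the arm keeps its last pose, push and grip.
It also fails if it takes over 51 s, if anything falls off the work surface, if the arm or the gripper's body presses on something with over 40 N, if the wrist force passes 120 N, or if a joint passes its speed limit or range.

## Working session

There is one attempt and no reset: what is moved stays moved. The work goes in short steps, Python scripts to look and compute and a shell command to move; the robot and the scene stay as the last step left them, time stands still between calls to the robot, and variables do not carry over. Pictures are saved under pics/ and viewed, about 8 in all and at most 12, crops included, and the job is handed in when it is done.

```bash
mkdir -p pics
cat > h.py <<'E'
import numpy as np, cv2
from station import telemetry, grab_frame, arm, regions_of, pinpoint
def snap(n,f=None):
    d=grab_frame(n)
    if f: cv2.imwrite('pics/'+f,np.ascontiguousarray(d['pixels'][:,:,::-1]))
    return d
def K(d): return np.array([[d['fx'],0,d['cx']],[0,d['fy'],d['cy']],[0,0,1.]])
def ray(d,uv):
    p=cv2.undistortPoints(np.array([[uv]],float),K(d),np.array(d['dist_coeffs']))[0,0]
    R=np.array(d['R']);t=np.array(d['t'])
    v=R.T@np.array([p[0],p[1],1]); return -R.T@t, v/np.linalg.norm(v)
def at_z(d,uv,z):
    o,v=ray(d,uv); return o+v*(z-o[2])/v[2]
def tri(obs):
    A=0;b=0
    for d,uv in obs:
        o,v=ray(d,uv);P=np.eye(3)-np.outer(v,v);A=A+P;b=b+P@o
    x=np.linalg.solve(A,b); r=[np.linalg.norm((np.eye(3)-np.outer(v,v))@(x-o)) for o,v in (ray(*q) for q in obs)]
    return x,np.array(r)
def proj(d,X):
    R=np.array(d['R']);return cv2.projectPoints(np.array(X,float).reshape(-1,3),cv2.Rodrigues(R)[0],np.array(d['t'],float),K(d),np.array(d['dist_coeffs']))[0][:,0]
E
python3 - <<'E'
from h import *
np.set_printoptions(precision=3,suppress=True)
D={}
for c in ('scene','top'):
    d=D[c]=snap(c,c+'1.png')
    for n in ('cover_hinge','cover_edge','aperture','box','rack','dowel','dowel_tip','cone','mandrel','jar','matryoshka'):
        print(c,n,[(np.round(r['location']).tolist(),round(r['p'],2)) for r in pinpoint(c,n)[:3]])
print(telemetry.get_state())
E
```

```text
scene cover_hinge [([452.0, 222.0], 0.94), ([280.0, 177.0], 0.69), ([329.0, 326.0], 0.67)]
scene cover_edge [([283.0, 129.0], 0.76), ([368.0, 270.0], 0.74), ([337.0, 113.0], 0.7)]
scene aperture [([269.0, 152.0], 0.87), ([462.0, 209.0], 0.68), ([347.0, 297.0], 0.62)]
scene box [([330.0, 144.0], 0.91), ([279.0, 177.0], 0.68), ([460.0, 223.0], 0.63)]
scene rack [([392.0, 252.0], 0.74)]
scene dowel [([392.0, 250.0], 0.75)]
scene dowel_tip [([390.0, 246.0], 0.88)]
scene cone [([376.0, 230.0], 0.82), ([276.0, 133.0], 0.68)]
scene mandrel [([408.0, 262.0], 0.72)]
scene jar [([470.0, 298.0], 0.66), ([259.0, 173.0], 0.45)]
scene matryoshka [([354.0, 197.0], 0.79), ([286.0, 128.0], 0.73), ([246.0, 242.0], 0.66)]
top cover_hinge [([401.0, 173.0], 0.65), ([217.0, 125.0], 0.65), ([409.0, 261.0], 0.56)]
top cover_edge [([430.0, 214.0], 0.89), ([242.0, 328.0], 0.84), ([230.0, 171.0], 0.84)]
top aperture [([231.0, 295.0], 0.82), ([223.0, 142.0], 0.81), ([423.0, 274.0], 0.76)]
top box [([420.0, 284.0], 0.93), ([227.0, 154.0], 0.82), ([238.0, 300.0], 0.6)]
top rack [([256.0, 221.0], 0.76)]
top dowel [([254.0, 225.0], 0.55)]
top dowel_tip [([255.0, 222.0], 0.5)]
top cone [([276.0, 223.0], 0.7)]
top mandrel [([228.0, 220.0], 0.46)]
top jar [([181.0, 243.0], 0.75)]
top matryoshka [([334.0, 244.0], 0.68)]
{'t': 1.2, 'q': array([-0.909,  0.359,  0.012, -0.   , -1.224, -0.288]), 'qd': array([ 0.002,  0.001, -0.001, -0.001, -0.001,  0.001]), 'joint_efforts': array([  0.   , -58.239,  29.33 ,   7.002,   0.012,  -0.   ]), 'eef_pos': array([ 0.246, -0.628,  0.19 ]), 'ee_rot': array([-3.142, -0.   ,  1.945]), 'force': array([-0.118, -0.069, -0.353]), 'moment': array([ 0.081,  0.002, -0.008]), 'width': 0.0875122769494768}
```

```bash
python3 -c "
import cv2,numpy as np
a=cv2.imread('pics/scene1.png');b=cv2.imread('pics/top1.png')
print(a.shape)
"
```

```text
(400, 640, 3)
```

View pics/scene1.png

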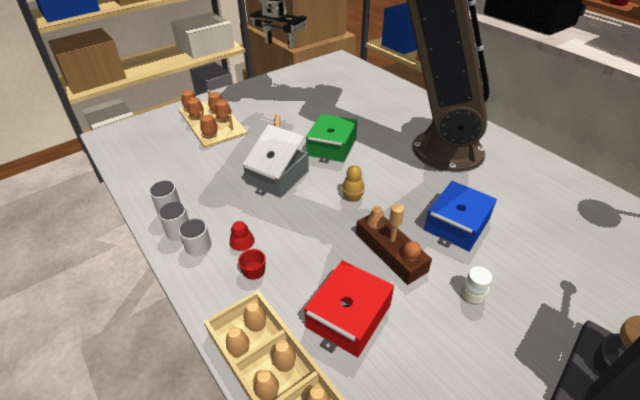

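View pics/top1.png

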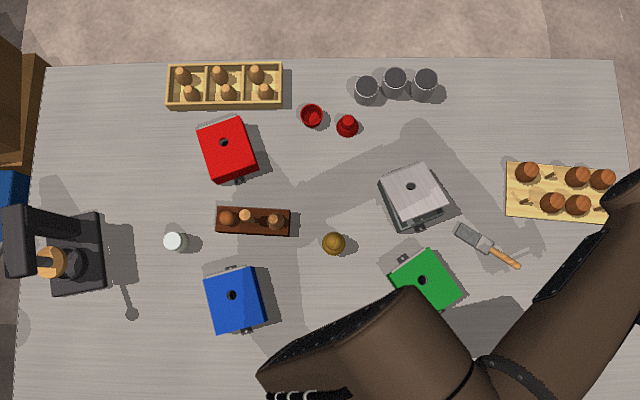

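Run:
```python
import cv2,numpy as np
a=cv2.imread('pics/scene1.png')[110:210,225:325];b=cv2.imread('pics/top1.png')[150:250,365:465]
c=cv2.imread('pics/scene1.png')[190:290,350:450]; d=cv2.imread('pics/top1.png')[185:255,205:305]
f=lambda i:cv2.resize(i,(400,i.shape[0]*4),interpolation=cv2.INTER_CUBIC)
d=cv2.copyMakeBorder(f(d),0,20,0,0,cv2.BORDER_CONSTANT)
c=f(c)[60:360]
cv2.imwrite('pics/z1.png',np.vstack([np.hstack([f(a)[:300],f(b)[:300]]),np.hstack([c,d])]))
```

```text
(no output)
```

View pics/z1.png

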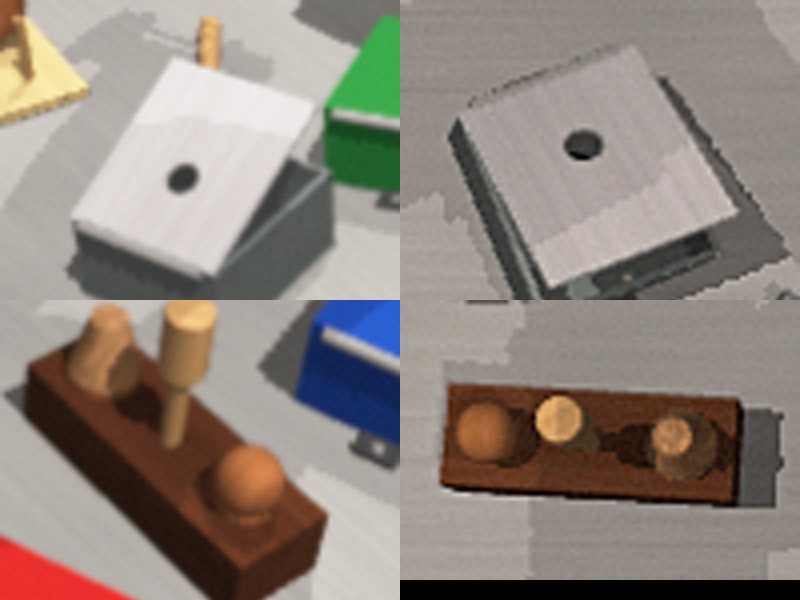

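Run:
```python
from h import *
from scipy.optimize import least_squares
np.set_printoptions(precision=4,suppress=True)
S=snap('scene');T=snap('top')
obs=[('fR',(449.25,203),(268.75,124.5)),('fL',(402.5,222.5),(303.75,135.75)),('hR',(422.5,161.25),(243.75,165)),('hL',(378.75,180),(278,179.5)),('ap',(410.75,186.25),(270.75,154.5))]
for n,a,b in obs: print(n,*tri([(T,a),(S,b)]))
loc={'fR':(150,-65),'fL':(150,65),'hR':(0,-65),'hL':(0,65),'ap':(60,0)}
def pts(p):
    x,y,w,th=p; ex=np.array([np.cos(w),np.sin(w),0]);ey=np.array([-ex[1],ex[0],0]);ez=np.array([0,0,1.])
    u=-ex*np.cos(th)+ez*np.sin(th); n=ex*np.sin(th)+ez*np.cos(th)
    return {k:np.array([x,y,.07])+u*a/1e3+ey*b/1e3+n*.004 for k,(a,b) in loc.items()}
def res(p):
    q=pts(p);r=[]
    for n,a,b in obs: r+=list(proj(T,q[n])[0]-a)+list(proj(S,q[n])[0]-b)
    return np.array(r)
h0=tri([(T,obs[2][1]),(S,obs[2][2])])[0]
best=min((least_squares(res,[h0[0],h0[1],w,.5],loss='soft_l1') for w in (-.5,0,.5)),key=lambda s:s.cost)
print(best.x,best.cost);print(res(best.x).reshape(-1,4));print(pts(best.x))
print('dowel top',tri([(T,(245,214.5)),(S,(397,207))]),at_z(T,(245,214.5),.155),at_z(S,(397,207),.155),'stem',at_z(S,(393.2,240),.05))
# rack corners at z=.05 top image
for u,v in((447,383),(741,400),(736,507),(441,487)): print(at_z(T,((u-400)/4+205,(v-300)/4+185),.05))
for n,u,v in (('doll',334,244),('green',425,280),('blue',235,298)): print(n,at_z(T,(u,v),.07))
```

```text
fR [ 0.4996 -0.3125  0.1336] [0.0021 0.0021]
fL [ 0.452  -0.1926  0.1346] [0.0005 0.0005]
hR [ 0.6254 -0.262   0.0685] [0.0032 0.0032]
hL [ 0.5779 -0.1439  0.0644] [0.0004 0.0004]
ap [ 0.5518 -0.2232  0.095 ] [0.0018 0.0018]
[ 0.6012 -0.202   0.3848  0.4161] 5.095671028048739
[[-0.2091  0.462  -0.8872 -0.4082]
 [-0.1459  0.5302  0.0843 -0.0364]
 [-0.5157 -0.1388 -1.78   -1.4068]
 [-0.5996 -1.0051  0.2725 -1.995 ]
 [-0.7011  0.3254 -0.5038 -0.7698]]
{'fR': array([ 0.4999, -0.3131,  0.1343]), 'fL': array([ 0.4511, -0.1926,  0.1343]), 'hR': array([ 0.6271, -0.2616,  0.0737]), 'hL': array([ 0.5783, -0.1411,  0.0737]), 'ap': array([ 0.5518, -0.222 ,  0.0979])}
dowel top (array([0.4717, 0.2022, 0.1528]), array([0.0016, 0.0016])) [0.4724 0.2006 0.155 ] [0.4725 0.2048 0.155 ] stem [0.4743 0.2105 0.05  ]
[0.5123 0.2999 0.05  ]
[0.4993 0.0971 0.05  ]
[0.4265 0.0999 0.05  ]
[0.4407 0.3013 0.05  ]
doll [ 0.4049 -0.0209  0.07  ]
green [ 0.3095 -0.2567  0.07  ]
blue [0.2649 0.238  0.07  ]
```

```bash
python3 -m inch '0 5 8 0 0 0 0; 0 8 13 0 0 0 0; 0 11 18 0 0 0 0; 0 14 23 0 0 0 0; 0 17 28 0 0 0 0; 0 20 33 0 0 0 0; 0 23.3 37.6 0 0 0 0; 0 23.3 37.6 0 0 0 0; 0 23.3 37.6 0 0 0 0' 40
```

```text
t: 2.42
eef_pos: [0.4796, -0.252, 0.1902]
ee_rot: [-3.141, 0.0, 1.946]
force: [0.2, -0.1, -0.8]
width: 0.0041
```

```bash
python3 -m inch '0 0 0 -3 0 0 0; 0 0 0 -5 0 0 0; 0 0 0 -7 0 0 0; 0 0 0 -9 0 0 0; 0 0 0 -10 0 0 0; 0 0 0 -10.6 0 0 0; 0 0 0 -11.1 0 0 0; 0 0 0 -11.4 0 0 0; 0 0 0 -11.6 0 0 0;0 0 0 -11.6 0 0 0' ; python3 -c "
from h import *
d=snap('wrist','w1.png')"
```

```text
t: 3.68
eef_pos: [0.4799, -0.2519, 0.0743]
ee_rot: [3.141, 0.0, 1.946]
force: [-0.2, -0.6, 0.0]
width: 0.0007
```

```bash
python3 -m inch '0 0 0 -.1 0 0 0; 0 0 0 -.2 0 0 0; 0 0 0 -.2 0 0 0'; python3 -m inch '0 0 0 3 0 0 0; 0 0 0 8 0 0 0;0 0 6 12 0 0 0; 0 0 11 14 0 0 0; 0 -.5 16 14 0 0 0; 0 -.5 20 14 0 0 0;0 -.5 20 14 0 0 0'
python3 - <<'E'
from h import *
d=snap('scene','s2.png')['pixels'][100:210,215:335];e=snap('top')['pixels'][150:250,365:475]
f=lambda i:cv2.resize(np.ascontiguousarray(i[:,:,::-1]),(400,i.shape[0]*400//i.shape[1]),interpolation=cv2.INTER_CUBIC)
a,b=f(d),f(e);m=min(len(a),len(b));cv2.imwrite('pics/z2.png',np.hstack([a[:m],b[:m]]))
E
```

```text
t: 4.1
eef_pos: [0.4798, -0.2519, 0.0723]
ee_rot: [3.141, 0.0, 1.946]
force: [-0.8, -0.4, 1.6]
width: 0.0003
t: 4.97
eef_pos: [0.4748, -0.0496, 0.2125]
ee_rot: [3.14, -0.0, 1.95]
force: [-0.4, 0.5, -0.2]
width: 0.0004
```

View pics/z2.png

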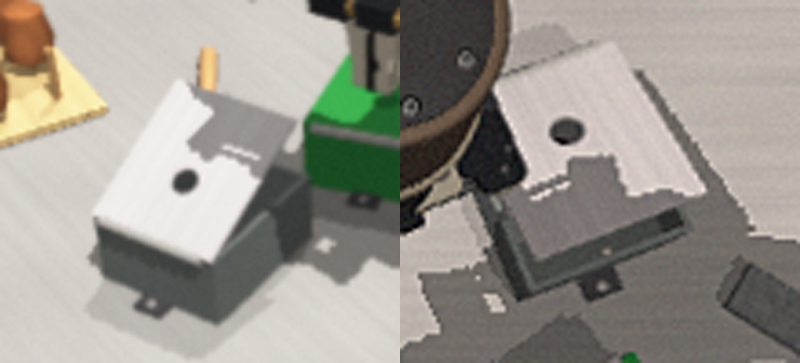

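```bash
python3 -m inch '0 .5 -5 0 0 0 0; 0 1 -10 0 0 0 0; 0 1.9 -15 0 0 0 0; 0 1.9 -19.5 -2 0 0 0; 0 1.9 -19.5 -5 0 0 0;0 1.9 -19.5 -8 0 0 0;0 1.9 -19.5 -10 0 0 0;0 1.9 -19.5 -11.5 0 0 0;0 1.9 -19.5 -11.5 0 0 0'; python3 -m inch '0 0 0 -.5 0 0 0;0 0 0 -1 0 0 0;0 0 0 -1 0 0 0';python3 -m inch '0 0 0 -.5 0 0 0;0 0 0 -1 0 0 0;0 0 0 -1.2 0 0 0;0 0 0 -1.4 0 0 0;0 0 0 -1.4 0 0 0'
```

```text
t: 6.2
eef_pos: [0.4929, -0.247, 0.0963]
ee_rot: [-3.14, -0.001, 1.947]
force: [0.6, 0.6, 0.3]
width: 0.0001
t: 6.58
eef_pos: [0.493, -0.247, 0.0862]
ee_rot: [-3.14, -0.001, 1.947]
force: [0.7, 0.6, 0.4]
width: 0.0004
t: 7.2
eef_pos: [0.4929, -0.2469, 0.0721]
ee_rot: [-3.14, -0.001, 1.947]
force: [0.6, 0.0, 1.0]
width: 0.0005
```

Run:
```python
from h import *
d=snap('scene')['pixels'][80:210,205:335];e=snap('wrist')['pixels']
f=lambda i,w:cv2.resize(np.ascontiguousarray(i[:,:,::-1]),(w,400),interpolation=cv2.INTER_CUBIC)
cv2.imwrite('pics/z3.png',np.hstack([f(d,400),f(e[:,120:520],400)]))
```

```text
(no output)
```

View pics/z3.png

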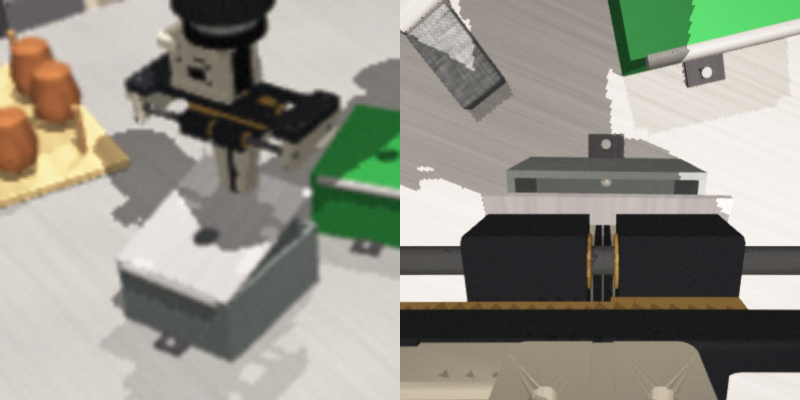

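Run:
```python
from h import *
np.set_printoptions(precision=4,suppress=True)
w=snap('wrist');s=snap('scene');t=snap('top')
W=K(w);o=-np.array(w['R']).T@np.array(w['t']);print('cam',o,w['fx'],np.array(w['R']))
for n,a,b in(('edge',(203,196),(455,196)),('box top near',(227,173),(426,172))):
    oa,va=ray(w,a);ob,vb=ray(w,b)
    k=np.linalg.norm(va/va[2]-vb/vb[2]);h=.13/k
    print(n,o+va/va[2]*-h,o+vb/vb[2]*-h)
print('tcp in scene',proj(s,telemetry.get_state()['eef_pos']),'crop',(proj(s,telemetry.get_state()['eef_pos'])-[205,80])*400/130)
for c in('scene','top','wrist'):
  for n in('cover_edge','aperture','cover_hinge'): print(c,n,[(np.round(r['location']),round(r['p'],2)) for r in pinpoint(c,n)[:4]])
```

```text
cam [ 0.4317 -0.2707  0.2671] 308.02487051330377 [[-0.3672  0.9301  0.0024]
 [ 0.9014  0.3553  0.2474]
 [ 0.2292  0.093  -0.9689]]
edge [ 0.4911 -0.313   0.1131] [ 0.4434 -0.192   0.1131]
box top near [ 0.4876 -0.3151  0.0683] [ 0.4393 -0.1944  0.0683]
tcp in scene [[283.1084 149.8738]] crop [[240.3336 214.9963]]
scene cover_edge [(array([337., 114.]), 0.91), (array([368., 271.]), 0.76), (array([288., 134.]), 0.74)]
scene aperture [(array([335., 127.]), 0.96), (array([348., 299.]), 0.88), (array([464., 206.]), 0.83), (array([272., 156.]), 0.59)]
scene cover_hinge [(array([260., 171.]), 0.97), (array([330., 324.]), 0.84), (array([325., 142.]), 0.82), (array([450., 227.]), 0.78)]
top cover_edge [(array([444., 311.]), 0.87), (array([230., 171.]), 0.82), (array([426., 220.]), 0.8), (array([239., 328.]), 0.66)]
top aperture [(array([223., 142.]), 0.79), (array([423., 275.]), 0.68), (array([408., 187.]), 0.63), (array([230., 295.]), 0.58)]
top cover_hinge [(array([405., 259.]), 0.74), (array([226., 276.]), 0.65)]
wrist cover_edge [(array([327., 198.]), 0.73)]
wrist aperture []
wrist cover_hinge [(array([454.,  33.]), 0.68)]
```

Run:
```python
from h import *
s=snap('scene');w=snap('wrist')
def crop(im,c,r,m):
    x,y=int(c[0]),int(c[1]);i=cv2.resize(im[y-r:y+r,x-r:x+r],(400,400),interpolation=cv2.INTER_CUBIC);k=200/r
    for p in m: cv2.circle(i,tuple(int(v) for v in (np.array(p)-[x-r,y-r]+.5)*k),3,(0,0,255),-1)
    return i
a=cv2.imread('pics/s2.png');P=proj(s,[[.4748,-.0496,.2125],[.4748,-.0496,.2405]])
b=np.ascontiguousarray(s['pixels'][:,:,::-1]);e=telemetry.get_state()['eef_pos']
Q=proj(s,[e,e+[0,0,.03]]);print(P,Q,proj(w,[e,e+[0,0,.03]]))
cv2.imwrite('pics/z4.png',np.hstack([crop(a,P[0],35,P),crop(b,Q[0],35,Q)]))
```

```text
[[327.54819824 137.20532342]
 [327.54219827 127.7961888 ]] [[283.12396596 149.8700727 ]
 [282.4078428  141.65207056]] [[321.00777066 218.45762369]
 [320.90635504 235.28249874]]
```

View pics/z4.png

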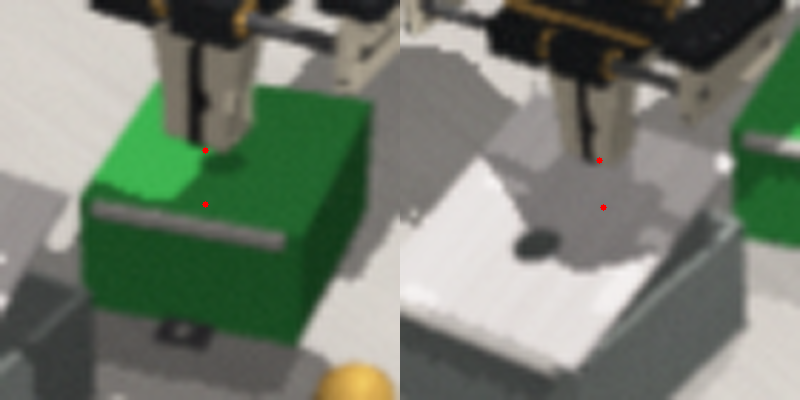

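The camera shows the closed fingertips about 28 mm above the reported TCP, so the cover is only partly lowered (about 0.27 rad). I'll press further and watch the force.

```bash
python3 -m inch '0 0 0 -.8 0 0 0;0 0 0 -1.6 0 0 0;0 0 0 -2 0 0 0'; python3 -m inch '0 0 0 -.3 0 0 0;0 0 0 -.6 0 0 0;0 0 0 -.8 0 0 0;0 0 0 -.8 0 0 0'
```

```text
t: 8.38
eef_pos: [0.4925, -0.247, 0.0514]
ee_rot: [-3.139, -0.001, 1.947]
force: [-0.9, -0.7, 1.5]
width: 0.0003
t: 8.88
eef_pos: [0.4925, -0.2469, 0.0431]
ee_rot: [-3.139, -0.002, 1.947]
force: [-0.5, 0.0, -0.5]
width: 0.0005
```

```bash
python3 -m inch '0 0 0 -.1 0 0 0;0 0 0 -.2 0 0 0;0 0 0 -.2 0 0 0'
```

```text
t: 9.25
eef_pos: [0.4925, -0.2468, 0.0408]
ee_rot: [-3.139, -0.002, 1.947]
force: [-0.2, -0.2, 0.3]
width: 0.0006
```

```bash
python3 -m inch '0 0 0 -.2 0 0 0;0 0 0 -.3 0 0 0;0 0 0 -.3 0 0 0'
python3 - <<'E'
from h import *
d=snap('scene')['pixels'][80:210,205:335];e=snap('wrist')['pixels']
f=lambda i,w:cv2.resize(np.ascontiguousarray(i[:,:,::-1]),(w,400),interpolation=cv2.INTER_CUBIC)
cv2.imwrite('pics/z5.png',np.hstack([f(d,400),f(e[:,120:520],400)]))
E
```

```text
t: 9.62
eef_pos: [0.4925, -0.2467, 0.0379]
ee_rot: [-3.139, -0.002, 1.947]
force: [-1.6, 0.6, 1.8]
width: -0.0001
```

View pics/z5.png

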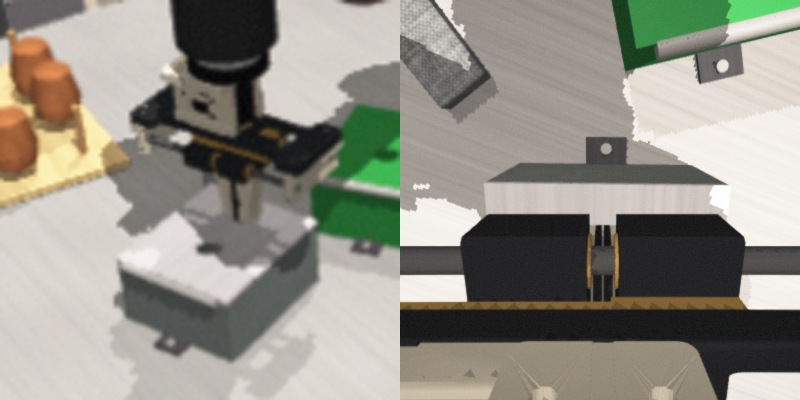

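The cover now looks flat, or nearly so, but no catch force has shown yet. I'll keep pressing in small steps.

```bash
python3 -m inch '0 0 0 -.1 0 0 0;0 0 0 -.3 0 0 0;0 0 0 -.3 0 0 0'; python3 -m inch '0 0 0 -.1 0 0 0;0 0 0 -.3 0 0 0;0 0 0 -.3 0 0 0'
```

```text
t: 10.1
eef_pos: [0.4927, -0.2469, 0.0373]
ee_rot: [-3.14, -0.001, 1.948]
force: [-9.1, 5.4, 25.3]
width: 0.0002
t: 10.48
eef_pos: [0.4927, -0.247, 0.0372]
ee_rot: [-3.14, 0.0, 1.949]
force: [-10.1, 7.1, 30.4]
width: 0.0003
```

```bash
python3 -m inch '0 0 0 5 0 0 0;0 0 0 10 0 0 0;1 0 3 15 0 0 10;1 0 8 17 0 0 20;1 0 14 17 0 0 30;1 -.5 20 17 0 0 40; 1 -1 26 17 0 0 50; 1 -1 29 17 0 0 60; 1 -1 29 17 0 0 67;1 -1 29 17 0 0 67;1 -1 29 17 0 0 67'
python3 - <<'E'
from h import *
st=telemetry.get_state();print(st['eef_pos'],st['ee_rot'],st['q'],st['width'])
s=snap('scene','s3.png');t=snap('top','t3.png');w=snap('wrist','w3.png')
def crop(d,c,r,m):
    im=np.ascontiguousarray(d['pixels'][:,:,::-1])
    x,y=int(c[0]),int(c[1]);i=cv2.resize(im[y-r:y+r,x-r:x+r],(400,400),interpolation=cv2.INTER_CUBIC);k=200/r
    for p in m: cv2.circle(i,tuple(int(v) for v in (np.array(p)-[x-r,y-r]+.5)*k),3,(0,0,255),-1)
    return i
e=st['eef_pos'];Q=proj(s,[e,e+[0,0,.037]]);print(Q)
cv2.imwrite('pics/z6.png',np.hstack([crop(s,(275,160),50,[]),crop(s,Q[0],50,Q)]))
E
```

```text
t: 11.85
eef_pos: [0.4827, 0.0427, 0.2071]
ee_rot: [-3.14, 0.0, 3.115]
force: [-0.1, -0.3, -0.1]
width: 0.0843
[0.48268662 0.04274679 0.20709727] [-3.14033349e+00  1.61360925e-04  3.11476537e+00] [ 0.49637039  0.02856976 -0.36746834  0.00126936 -1.17524789 -0.52368716] 0.08433988153429986
[[348.46635197 156.86378807]
 [348.98641528 144.11525641]]
```

View pics/z6.png

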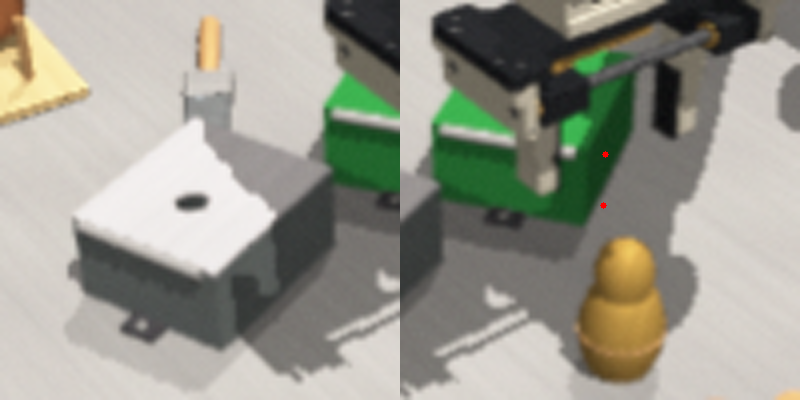

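```bash
python3 -m inch '1 -.4 5 0 0 0 0;1 -.8 10 0 0 0 0;1 -1.2 15.9 0 0 0 0;1 -1.2 15.9 -2 0 0 0;1 -1.2 15.9 -3 0 0 0;1 -1.2 15.9 -3 0 0 0'
python3 - <<'E'
from h import *
np.set_printoptions(precision=4,suppress=True)
st=telemetry.get_state();e=st['eef_pos'];print(e,st['q'])
s=snap('scene','s4.png');t=snap('top','t4.png');w=snap('wrist','w4.png')
Q=proj(s,[e,e+[0,0,.036]]);print('scene',Q,'wrist',proj(w,[e,e+[0,0,.036],[.4715,.2015,.155],[.4715,.2015,.108]]),'top',proj(t,[.4715,.2015,.155]),proj(s,[[.4715,.2015,.155],[.4715,.2015,.05]]))
for c in('scene','top','wrist'):
  r=regions_of(c,'dowel')
  for q in r[:2]: print(c,q['bbox'],q['p'])
  for n in ('dowel_tip','mandrel','cone'): print(c,n,[(np.round(q['location']),round(q['p'],2)) for q in pinpoint(c,n)[:2]])
def crop(d,c,r,m):
    im=np.ascontiguousarray(d['pixels'][:,:,::-1])
    x,y=int(c[0]),int(c[1]);i=cv2.resize(im[y-r:y+r,x-r:x+r],(400,400),interpolation=cv2.INTER_CUBIC);k=200/r
    for p in m: cv2.circle(i,tuple(int(v) for v in (np.array(p)-[x-r,y-r]+.5)*k),3,(0,0,255),-1)
    return i
cv2.imwrite('pics/z7.png',np.hstack([crop(s,Q[0],50,Q),crop(w,(320,200),200,proj(w,[[.4715,.2015,.155]]))]))
E
```

```text
t: 12.75
eef_pos: [0.4705, 0.2005, 0.1766]
ee_rot: [-3.139, -0.001, 3.114]
force: [0.0, -0.6, 1.2]
width: 0.0873
[0.4705 0.2005 0.1766] [ 0.7883  0.0996 -0.3623  0.0012 -1.1113 -0.816 ]
scene [[397.3567 198.5942]
 [399.2196 186.3639]] wrist [[323.7377 216.7324]
 [324.026  237.2455]
 [322.2681 208.7318]
 [322.2771 193.2574]] top [[244.6421 214.8703]] [[396.2637 206.0305]
 [391.4361 237.3346]]
scene [390.9, 206.7, 406.1, 237.6] 0.56
scene dowel_tip [(array([390., 248.]), 0.75)]
scene mandrel [(array([280., 176.]), 0.69), (array([407., 266.]), 0.67)]
scene cone [(array([373., 231.]), 0.81), (array([391., 252.]), 0.24)]
top [300.4, 101.0, 324.5, 127.2] 0.7
top [251.4, 213.3, 253.5, 220.2] 0.45
top dowel_tip [(array([259., 220.]), 0.63)]
top mandrel [(array([231., 223.]), 0.56), (array([408., 192.]), 0.3)]
top cone [(array([275., 224.]), 0.67)]
wrist [301.6, 176.9, 344.3, 233.1] 0.6
wrist dowel_tip [(array([321., 176.]), 0.59)]
wrist mandrel [(array([322., 230.]), 0.6)]
wrist cone [(array([324., 121.]), 0.6)]
```

View pics/z7.png

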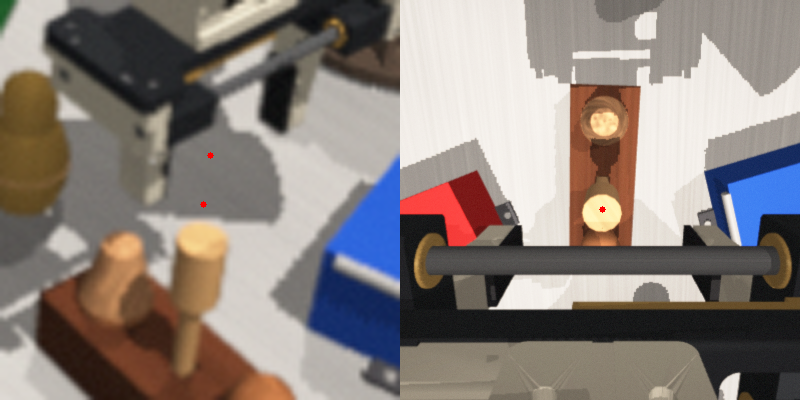

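```bash
python3 -m inch '1 .1 .1 -3 0 0 0;1 .1 .1 -6 0 0 0;1 .1 .1 -9 0 0 0;1 .1 .1 -10 0 0 0;1 .1 .1 -10 0 0 0;.2 .1 .1 -10 0 0 0;.2 .1 .1 -10 0 0 0;.2 .1 .1 -10 0 0 0;.2 .1 .1 -10 0 0 0;.2 .1 .1 -10 0 0 0;.2 .1 .1 -10 0 0 0' 45
```

```text
t: 14.88
eef_pos: [0.4717, 0.2026, 0.0772]
ee_rot: [-3.14, 0.0, 3.116]
force: [-0.5, 0.5, 0.5]
width: 0.0332
```

```bash
python3 -m inch '.1 0 0 0 0 0 0;.1 0 0 0 0 0 0;.1 0 0 0 0 0 0' 45; python3 -m inch '.1 0 0 3 0 0 0;.1 0 0 7 0 0 0;.1 0 0 11 0 0 0;.1 0 0 14 0 0 0;.1 0 0 14 0 0 0'
python3 - <<'E'
from h import *
np.set_printoptions(precision=4,suppress=True)
st=telemetry.get_state();e=st['eef_pos'];print(e,st['q'])
s=snap('scene','s5.png');w=snap('wrist','w5.png')
Q=proj(s,[e,e+[0,0,.034]]);tip=e+[0,0,.034-.095];P=proj(s,tip);print(Q,P)
for q in regions_of('scene','dowel')[:3]: print(q['bbox'],q['p'])
def crop(d,c,r,m):
    im=np.ascontiguousarray(d['pixels'][:,:,::-1])
    x,y=int(c[0]),int(c[1]);i=cv2.resize(im[y-r:y+r,x-r:x+r],(400,400),interpolation=cv2.INTER_CUBIC);k=200/r
    for p in m: cv2.circle(i,tuple(int(v) for v in (np.array(p)-[x-r,y-r]+.5)*k),3,(0,0,255),-1)
    return i
cv2.imwrite('pics/z8.png',np.hstack([crop(s,Q[0]+[0,20],50,list(Q)+list(P)),crop(w,(320,200),200,proj(w,[tip]))]))
E
```

```text
t: 15.25
eef_pos: [0.4717, 0.2026, 0.0772]
ee_rot: [-3.14, 0.0, 3.116]
force: [-0.4, 0.7, -0.0]
width: 0.0295
t: 15.88
eef_pos: [0.4728, 0.2034, 0.2196]
ee_rot: [3.14, 0.004, 3.116]
force: [0.2, -0.1, -0.8]
width: 0.0293
[0.4728 0.2034 0.2196] [ 0.7894  0.0708 -0.2935  0.0017 -1.2028 -0.8156]
[[399.7689 184.9886]
 [401.6416 172.6839]] [[396.6163 205.5656]]
[395.2, 161.6, 412.0, 205.5] 0.82
```

View pics/z8.png

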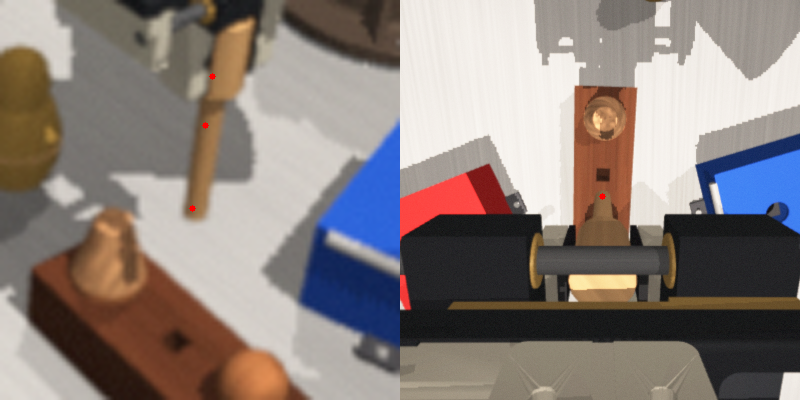

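Run:
```python
from h import *
np.set_printoptions(precision=4,suppress=True)
out={}
for c in('scene','top'):
    d=snap(c); g=cv2.cvtColor(d['pixels'],cv2.COLOR_RGB2GRAY).astype(float)
    p=proj(d,[.5454,-.2245,.074])[0]; x,y=np.round(p).astype(int)
    sub=g[y-9:y+10,x-9:x+10]; m=sub<(sub.min()+np.median(sub))/2
    n,l,st,ce=cv2.connectedComponentsWithStats(m.astype(np.uint8)); i=1+np.argmax(st[1:,4]); uv=ce[i]+[x-9,y-9]
    print(c,p,uv,st[i],at_z(d,uv,.074),[(np.round(r['location'],1),round(r['p'],2)) for r in pinpoint(c,'aperture') if np.hypot(*(np.array(r['location'])-p))<15]); out[c]=(d,uv)
print(tri(list(out.values())))
# dowel stem in top
for q in regions_of('top','dowel')[:2]: print(q['bbox'],q['p'])
e=telemetry.get_state()['eef_pos'];print(proj(out['top'][0],e-[0,0,.0622]))
```

```text
scene [272.3955 159.1539] [272.44 160.24] [ 6  9  8  4 25] [ 0.5482 -0.2198  0.074 ] [(array([271.4, 158.8]), 0.96)]
top [409.6102 190.7291] [409.6  190.25] [ 5  4  8  9 60] [ 0.5467 -0.2245  0.074 ] [(array([410.2, 190.6]), 0.73)]
(array([ 0.5466, -0.2245,  0.0708]), array([0.0009, 0.0009]))
[[244.3895 214.9319]]
```

```bash
python3 -m inch '.1 .7 -4 0 0 0 0;.1 1.4 -9 0 0 0 0;.1 2.1 -14 0 0 0 0;.1 2.8 -19 0 0 0 0;.1 3.5 -24 0 0 0 0;.1 4.5 -29 0 0 0 0;.1 5.5 -34 0 0 0 0;.1 6.5 -38.5 0 0 0 0;.1 7.3 -42.7 0 0 0 0;.1 7.3 -42.7 0 0 0 0;.1 7.3 -42.7 -3 0 0 0;.1 7.3 -42.7 -5.5 0 0 0'; python3 -m inch '.1 0 0 0 0 0 0;.1 0 0 0 0 0 0;.1 0 0 0 0 0 0'
python3 - <<'E'
from h import *
np.set_printoptions(precision=4,suppress=True)
st=telemetry.get_state();e=st['eef_pos'];print(e,st['ee_rot'],st['q'])
s=snap('scene','s6.png');t=snap('top','t6.png');w=snap('wrist','w6.png')
tip=e-[0,0,.0622];ap=[.546,-.2235,.074]
def crop(d,c,r,m):
    im=np.ascontiguousarray(d['pixels'][:,:,::-1])
    x,y=int(c[0]),int(c[1]);i=cv2.resize(im[y-r:y+r,x-r:x+r],(400,400),interpolation=cv2.INTER_CUBIC);k=200/r
    for p,col in zip(m,((0,0,255),(255,0,0))): cv2.circle(i,tuple(int(v) for v in (np.array(p)-[x-r,y-r]+.5)*k),2,col,-1)
    return i
print(proj(s,[tip,ap]),proj(w,[tip,ap]))
pw=proj(w,[tip,ap])
cv2.imwrite('pics/z9.png',np.hstack([crop(s,proj(s,[ap])[0],40,proj(s,[tip,ap])),crop(w,pw[1],80,pw)]))
E
```

```text
t: 17.77
eef_pos: [0.5441, -0.2242, 0.1602]
ee_rot: [-3.14, -0.001, 3.116]
force: [0.0, 0.4, -0.6]
width: 0.0291
t: 18.15
eef_pos: [0.5449, -0.2241, 0.1615]
ee_rot: [-3.139, 0.001, 3.116]
force: [0.2, 0.9, -0.7]
width: 0.0291
[ 0.5449 -0.2241  0.1615] [-3.1392  0.0007  3.1161] [-0.0569  0.2381 -0.227   0.0026 -1.105   0.0302]
[[271.836  152.1346]
 [272.403  159.3866]] [[322.2467 194.9108]
 [321.0984 188.8994]]
```

View pics/z9.png

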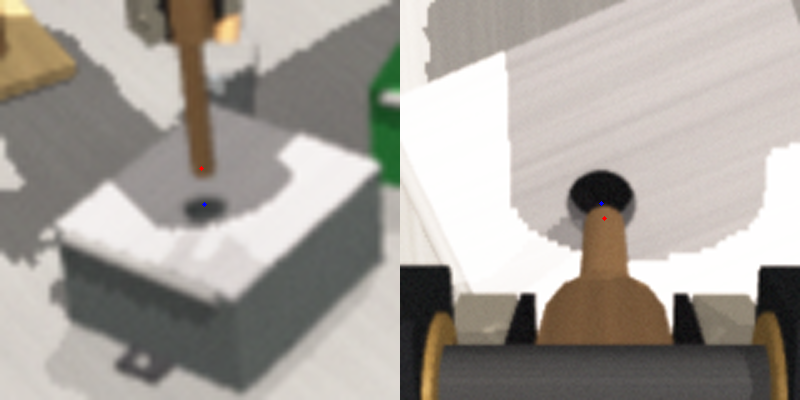

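```bash
python3 -m inch '.1 .1 .05 -.8 0 0 0;.1 .1 .05 -1.6 0 0 0;.1 .1 .05 -2.4 0 0 0;.1 .1 .05 -3.2 0 0 0;.1 .1 .05 -3.2 0 0 0' 50; python3 -m inch '.1 0 0 -.7 0 0 0;.1 0 0 -1.4 0 0 0;.1 0 0 -1.8 0 0 0;.1 0 0 -1.8 0 0 0'
```

```text
t: 18.92
eef_pos: [0.5449, -0.2236, 0.128]
ee_rot: [-3.14, -0.002, 3.116]
force: [0.8, 0.5, -0.4]
width: 0.0292
t: 19.42
eef_pos: [0.5447, -0.2236, 0.1096]
ee_rot: [-3.14, -0.002, 3.116]
force: [-0.6, 1.1, -1.4]
width: 0.0294
```

```bash
python3 -m inch '.1 0 0 -.4 0 0 0;.1 0 0 -.8 0 0 0;.1 0 0 -.8 0 0 0'; python3 -m inch '.1 0 0 -.3 0 0 0;.1 0 0 -.5 0 0 0;.1 0 0 -.5 0 0 0';  python3 -m inch '.1 0 0 -.2 0 0 0;.1 0 0 -.2 0 0 0;.1 0 0 -.2 0 0 0'
```

```text
t: 19.8
eef_pos: [0.5449, -0.2237, 0.1018]
ee_rot: [-3.139, -0.002, 3.116]
force: [-1.2, 0.1, 2.2]
width: 0.029
t: 20.18
eef_pos: [0.545, -0.2237, 0.0969]
ee_rot: [-3.139, -0.002, 3.116]
force: [-0.9, 1.5, 5.2]
width: 0.0296
t: 20.55
eef_pos: [0.5452, -0.2239, 0.0961]
ee_rot: [-3.139, -0.001, 3.116]
force: [-1.9, 1.7, 10.8]
width: 0.0295
```

```bash
python3 -m inch '.1 0 0 -.2 0 0 0;.1 0 0 -.2 0 0 0;.1 0 0 -.2 0 0 0;.1 0 0 -.2 0 0 0' 60
python3 - <<'E'
from h import *
s=snap('scene','s7.png');w=snap('wrist');t=snap('top');st=telemetry.get_state();print(st['eef_pos'],st['force'],st['width'])
f=lambda i:cv2.resize(np.ascontiguousarray(i[:,:,::-1]),(400,400),interpolation=cv2.INTER_CUBIC)
cv2.imwrite('pics/z10.png',np.hstack([f(s['pixels'][100:260,240:440]),f(w['pixels'][:,120:520])]))
E
```

```text
t: 21.05
eef_pos: [0.5453, -0.2242, 0.0959]
ee_rot: [-3.138, -0.0, 3.117]
force: [-5.2, 2.6, 17.1]
width: 0.0297
[ 0.54533024 -0.22415591  0.09593911] [-5.77013693  3.17883712 16.74192587] 0.029331055504549782
```

View pics/z10.png

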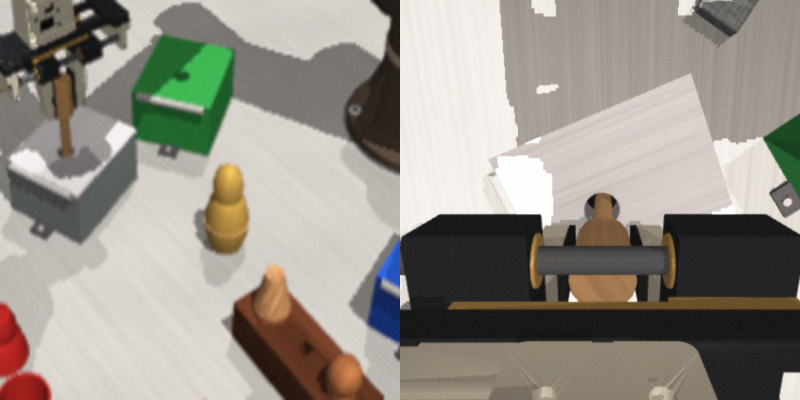

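The dowel stands in the hole with the cover shut. The push sits on a hard stop at 17 N, with the tip at about 34 mm, and the cone and mandrel are still in the rack.

```bash
python3 -c "
from station import arm,telemetry
arm.job_done();s=telemetry.get_state();print(s['t'],s['eef_pos'],s['force'],s['width'])"
```

```text
the job is handed in; nothing more can be done
the job is handed in; nothing more can be done
```

I pressed the grey box's cover shut, took the dowel from the rack's middle socket, and pushed the reset button down through the hole. I handed the job in at about t = 21 s, still gripping and pushing. No verdict was reported.

- **Cover:** The first two presses did not latch it. The real fingertips turned out to be about 35 mm above the reported TCP, although the description puts the TCP at the very finger ends. A deeper press met a hard stop at about 30 N. After I lifted off, the camera showed the cover staying shut by itself.
- **Dowel and button:** The dowel entered the hole without noticeable contact. The force rose from about 2 to 5 N over the button's travel, then to 17 N against the stop. The tip, worked out as 62 mm below the TCP from its height in the rack, ended at about 33.7 mm against the expected 34 mm for fully down. The button itself is hidden, so "fully down" rests on those two readings.
- **Grip and surroundings:** The grip was set to 60 N at 29 mm opening on the 30 mm handle. The last picture showed the dowel standing in the hole, the cone and mandrel still in the rack, and the doll standing. I did not separately check the jar and brush at the end.
- **Failed check:** The state could no longer be read after the job was handed in.

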